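Hang the rinsed beaker on its drying post

TASK

The tall steel rinse beaker has been washed and lies on its side in a cradle. Turn it upside down, lower it gently over the taller of the two white posts in the drip tray until its bottom rests on the top of the post, and let go so that it hangs there straight. Leave the short steel cup lying in its cradle.

Things in the scene. Friction and masses are not known exactly. Their poses are not given: they have to be found in the camera images.
- beaker: Tall steel can, open at one end: diameter 54 mm, length 105, wall 3, bottom 4 thick, 0.10 to 0.20 kg. Lies level on a black two-rail cradle (44 mm wide, under 28 high), axis 50 mm above the table, mouth roughly away from the robot. Origin: centre of the closed end's outer face; x axis: to the mouth. Gripped across near the closed end, tool tilted 45 deg, it can be set mouth down at 45 deg.
- cup: Short steel cup, to be left alone: same shape and 54 mm diameter, but only 60 mm long, lying in an identical cradle beside the beaker's; which one is on the left varies. Origin: centre of the closed end's outer face; x axis along the can's axis to its mouth.
- tall_post_tip (a point): Centre of the flat top of the tall white post: upright, fixed, diameter 24 mm, 3 mm chamfer, rising 125 mm from the drip tray's floor; its top is 129 mm above the table. z is up. The fixed steel tray is 150 x 250 mm with a 15 mm rim; the two posts stand in it 120 mm apart, either one on the left. Hung on it, the beaker's mouth is 24 mm above the tray floor.
- short_post_tip (a point): Centre of the flat top of the short white post in the same tray: the same diameter, but rising only 65 mm from the tray floor. Not to be used.
There are look-alikes about, which are no part of the job. What is shaped like the beaker but orange is not meant. What is shaped like the part that bears tall_post_tip but brown is not meant.

How it is judged (in metres and radians):
On the way:
1. the beaker is held mouth down with the top of the tall post inside it, its bottom still above the post (angle between beaker's own x axis and vertical above 2.8 rad and horizontal distance between beaker and tall_post_tip below 0.025 m and z of beaker in the frame of tall_post_tip between 0.012 and 0.1 m and contact force between beaker and the fingers above 1 N), for 0.1 s.
At the end, for the whole second after the job is handed in: The beaker is at rest mouth down over the tall post, its axis within 10 degrees of vertical, the centre of its bottom within 16 mm of the post's axis and its bottom resting on the post's top (outside face 0 to 10 mm above the top); the short cup is within 30 mm of where it lay (angle between beaker's own x axis and vertical above 2.96 rad and horizontal distance between beaker and tall_post_tip below 0.016 m and z of beaker in the frame of tall_post_tip between 0 and 0.01 m and linear speed of beaker below 0.02 m/s and distance of cup from where it was at the start of the episode below 0.03 m); the robot touches nothing.
It fails at once if the beaker is slammed onto or jammed against the tall post (more than 45 N) (contact force between beaker and tall_post above 45 N).
It fails at once if the short cup is moved by more than 30 mm (distance of cup from where it was at the start of the episode above 0.03 m).
It also fails if it takes over 53 s, if anything falls off the work surface, if the arm or the gripper's body presses on something with over 40 N, if the wrist force passes 120 N, or if a joint passes its speed limit or range.

ROBOT

A 6-joint arm with a two-finger parallel gripper is mounted at the origin on the work surface. World frame = base frame: x ahead of the robot, y to its left, z up, the work surface at z = 0. Lengths are in m, angles in degrees, forces in N, time in s.
With the tool pointing down it reaches from about 0.375 to 0.925 m from the base axis. Payload 5.7 kg.
Tool frame: the origin (TCP) lies at the very end of the fingers, on their centre line; the grasp point (between the pads) lies 19 mm behind it; z points along the fingers, y is the line along which they close (so a half turn about z gives the same grasp; the last joint's range is limited). The gripper opens to 85 mm and grips with 20 to 120 N. Pads are 22 mm wide; open, the fingers measure 114 mm over their backs; the gripper's body (76 mm by 85 mm) begins 54 mm behind the grasp point. The pads swing forward as they close: fully open they stand 13 mm farther back than shut.
Start: joints at [64.28, 20.558, 86.54, -0, 72.909, -6.595], TCP at [0.197, 0.567, 0.231] pointing down, gripper open.
Joint ranges: [-170.27, 170.27], [-57.76, 135], [12.27, 136.19], [-55.21, 235.2], [11.17, 155.16], [-170.74, 170.74]. Speed limits (degrees/s): [136.94, 136.94, 180, 180, 180, 180].

INTERFACE

Orientations are given as a 3x3 rotation matrix whose columns are the frame's x, y, z axes.
In Python, from bench import telemetry, viewer, manip gives the robot as it stands.
- The arm moves only by the shell command python3 -m handwheel 'ROWS'. ROWS is JSON, a list of rows, each a list of 3 entries, a list of its own where there are three numbers: the opening, from 0 (shut) to 1 (fully open), then the shift along the tool's x, y, z in cm, then the turn, a rotation vector about the tool's x, y, z in rad. In form: [[claw, [x, y, z], [rx, ry, rz]], ...]. A call has exactly 5 rows; each row shifts and turns the commanded pose from where the row before left it, along the tool's axes as they then stand; what a row does not reach is not made up. A row lasts 1/10 s, in which the tool goes at most 50 mm and 8.59 degrees, less where a joint would pass 70% of its speed; a pose out of reach is approached as far as the arm can. A call is refused whole if a number of a shift passes 5 or a number of a turn 0.15, either way. A call with a gripper value outside its range is refused whole. The fingers move at their own pace and stop on an object; the grip force is fixed at half the most. Time passes only in rows, so rows that do not move let the fingers close, or fill a call up. It gives the time, the measured TCP pose, the force, the opening and the grip force at its end, in the units of the state.
- telemetry.sense(): the state, without advancing time (a new reading comes with each control period).
- viewer.read_camera(name): name is "scene" or "side" or "wrist"; returns the picture (384x512x3 uint8, red, green, blue); there is no depth.
- viewer.calibration(name): a dict with "fx", "fy", "cx", "cy" (pixels), "origin" and "attitude" of the camera in the world; the wrist camera has in their place "hand_eye" (4x4, takes a point from camera to tool coordinates, whose origin is the TCP and whose axes are the flange's). Camera axes: x right, y up, looking along -z (the intrinsics and any distortion apply to the point x, -y, -z); pixel columns grow to the right and rows downward; lengths in m; the calibration is good to about 2 mm. The wrist camera is an equidistant fisheye: a pixel r from the principal point sees the ray r / f radians off the axis. A picture is of the moment at which its call begins: read the wrist's pose just before it. calibration takes no time and is no camera call.
- manip.finish_job(): hands the job in; it is judged then, once.
The state is a dict: "time_s": time; "qpos": joint angles; "dq": joint speeds; "joint_efforts": joint torques, N m; "ee_pos": TCP position; "tool_rot": TCP orientation; "wrist_force": force on the tool from outside, world axes, zero at the start; "torque": the same for the moment, N m; "width": finger opening in m; "finger_force": force on a finger pad.
Only numpy, scipy, OpenCV 4.12 (cv2) and the standard library are available. Lean on these libraries where they do the work, as an engineer would, in place of code of your own. Each camera call takes 0.05 s, during which the arm holds its last target. There are 200 camera calls.

## Working session

There is one attempt and no reset: what is moved stays moved. The work goes in short steps, Python scripts to look and compute and a shell command to move; the robot and the scene stay as the last step left them, time stands still between calls to the robot, and variables do not carry over. Pictures are saved under pics/ and viewed, at most 10 in all, crops included, and the job is handed in when it is done.

```bash
mkdir -p pics
python3 - <<'E'
from bench import telemetry, viewer
import cv2,numpy as np
s=telemetry.sense();print(s)
for n in("scene","side","wrist"):
    c=viewer.calibration(n);print(n,c)
    im=viewer.read_camera(n);cv2.imwrite(f"pics/{n}0.png",im[...,::-1])
E
```

```text
{'time_s': 0.0, 'qpos': array([ 6.42800143e+01,  2.06008572e+01,  8.65993579e+01,  8.78887175e-04,
        7.29089603e+01, -6.59492616e+00]), 'dq': array([-0.09196438,  0.07636577, -0.11722319,  0.02889012, -0.08934175,
       -0.06995869]), 'joint_efforts': array([-3.02156172e-03, -5.27632892e+01, -2.78621721e+01, -5.35373492e-04,
        1.35521090e-02, -4.46246645e-06]), 'ee_pos': array([0.19628222, 0.56625861, 0.23042077]), 'tool_rot': array([[-9.44804126e-01,  3.27634639e-01, -8.40131995e-04],
       [ 3.27635633e-01,  9.44802607e-01, -1.71032255e-03],
       [ 2.33397988e-04, -1.89117698e-03, -9.99998184e-01]]), 'wrist_force': array([ 0.05391996, -0.13441874,  1.15999457]), 'torque': array([ 0.02018527, -0.02042545, -0.05863101]), 'finger_force': 0.0, 'width': 0.08559190424159817}
scene {'fx': 499.6759903185643, 'fy': 499.6759903185643, 'cx': 257.27971723551997, 'cy': 186.29490213956632, 'origin': array([ 0.993973  , -0.61467272,  0.91230516]), 'attitude': array([[ 0.81631558, -0.41310824,  0.403696  ],
       [ 0.57760073,  0.58686033, -0.56742607],
       [-0.00250479,  0.69637385,  0.71767485]])}
side {'fx': 383.5362069075187, 'fy': 383.5362069075187, 'cx': 253.0348070332257, 'cy': 196.5981463723484, 'origin': array([0.38219599, 0.73145242, 0.67471962]), 'attitude': array([[-0.98092562,  0.09846252, -0.16760088],
       [-0.19336614, -0.58237172,  0.78959022],
       [-0.01986097,  0.80693762,  0.59030266]])}
wrist {'fx': 297.3186396354542, 'fy': 297.3186396354542, 'cx': 253.74623550235037, 'cy': 188.14832256654356, 'hand_eye': array([[ 1.66923964e-04,  9.55619880e-01,  2.94602472e-01,
         7.47698992e-02],
       [ 9.99999295e-01,  1.86885671e-04, -1.17281945e-03,
        -4.01732955e-06],
       [-1.17582656e-03,  2.94602461e-01, -9.55619175e-01,
        -1.41845478e-01],
       [ 0.00000000e+00,  0.00000000e+00,  0.00000000e+00,
         1.00000000e+00]])}
```

View pics/scene0.png

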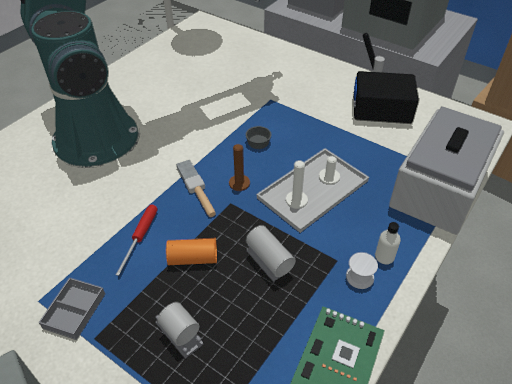

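View pics/side0.png

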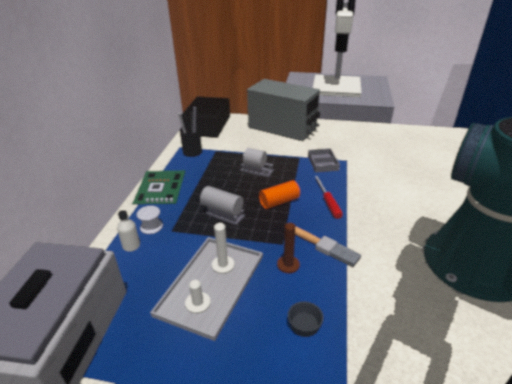

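The scene view shows the beaker at about (270,252), the cup at (178,325) and the tall post top at (299,163). The short post is at (331,158); the orange can and brown post are the decoys. Next I zoom in on the beaker and post.

```bash
cat > h.py <<'E'
import numpy as np
from bench import viewer,telemetry
def ray(n,u,v):
    c=viewer.calibration(n);d=np.array([(u-c['cx'])/c['fx'],-(v-c['cy'])/c['fy'],-1.])
    return np.array(c['origin']),np.array(c['attitude'])@d
def atz(n,u,v,z):
    o,d=ray(n,u,v);return o+d*(z-o[2])/d[2]
def proj(n,P):
    c=viewer.calibration(n);p=(np.array(P)-c['origin'])@np.array(c['attitude'])
    return np.array([c['cx']-c['fx']*p[0]/p[2],c['cy']+c['fy']*p[1]/p[2]])
E
python3 - <<'E'
import cv2,numpy as np
from h import *
a=cv2.imread("pics/scene0.png")[130:290,230:350];b=cv2.imread("pics/side0.png")[170:290,180:270]
cv2.imwrite("pics/z.png",np.hstack([cv2.resize(a,(450,600)),cv2.resize(b,(338,450)).__class__ and cv2.copyMakeBorder(cv2.resize(b,(338,450)),0,150,0,0,cv2.BORDER_CONSTANT)]))
print(atz("scene",299,163,.129),atz("side",221,226,.129))
for z in(.05,):print(atz("scene",258,235,z),atz("scene",283,268,z),atz("side",206,197,z),atz("side",238,208,z))
E
```

```text
[0.58850657 0.12016928 0.129     ] [0.58520126 0.12005282 0.129     ]
[ 0.59632875 -0.05368721  0.05      ] [ 0.68901224 -0.09501585  0.05      ] [ 0.68759127 -0.08061986  0.05      ] [ 0.58903291 -0.04721316  0.05      ]
```

View pics/z.png

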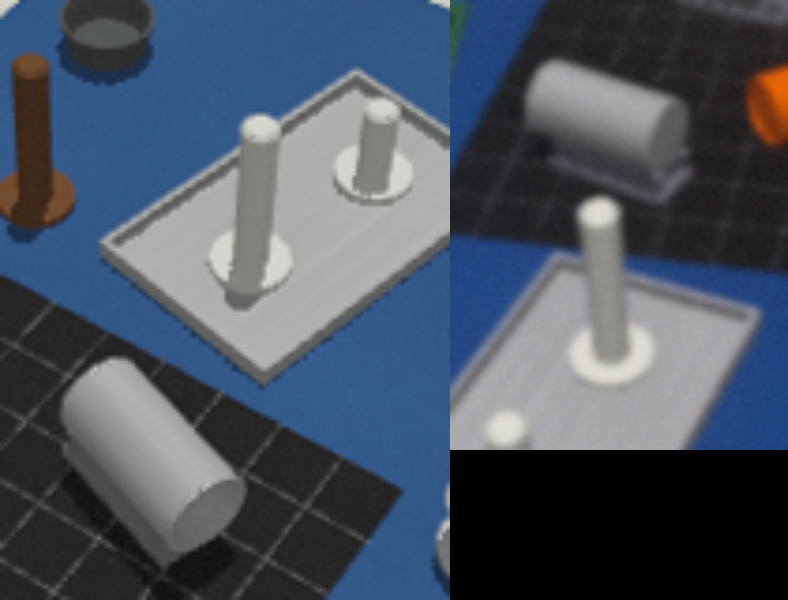

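Scene crop: post top centre is at (299.9,164.1) and the beaker mouth centre at (285.7,267.3). Side crop: post top is at (219.9,226.5) and the closed end's centre near (239,206), with the closed end facing the robot.

Run:
```python
from h import *
print(atz("scene",299.9,164.1,.129),atz("side",219.9,226.5,.129))
M=atz("scene",285.7,267.3,.05);C=atz("side",239.1,206,.05);print(M,C,np.linalg.norm(M-C))
d=(M-C)/np.linalg.norm(M-C);print(d)
print("orange",atz("scene",192,252,.04),atz("side",280,195,.04))
s=telemetry.sense();R=s['tool_rot'];g=C+.025*d
tgt=np.array([g[0],g[1],.23]);print("cm tool",R.T@(tgt-s['ee_pos'])*100)
```

```text
[0.59212759 0.11823771 0.129     ] [0.58714026 0.12208707 0.129     ]
[ 0.69263706 -0.09032087  0.05      ] [ 0.58808401 -0.05619932  0.05      ] 0.10998009856906828
[ 0.95065432 -0.31025209  0.        ]
orange [ 0.50221777 -0.16737235  0.04      ] [ 0.48904993 -0.13767187  0.04      ]
cm tool [-59.90996044 -45.94396571   0.11983053]
```

```bash
A='[[1,[-3,-2.3,0],[0,0,0]],[1,[-3,-2.3,0],[0,0,0]],[1,[-3,-2.3,0],[0,0,0]],[1,[-3,-2.3,0],[0,0,0]],[1,[-3,-2.3,0],[0,0,0]]]' ; unset A
python3 -m handwheel '[[1,[-3,-2.3,0],[0,0,0]],[1,[-3,-2.3,0],[0,0,0]],[1,[-3,-2.3,0],[0,0,0]],[1,[-3,-2.3,0],[0,0,0]],[1,[-3,-2.3,0],[0,0,0]]]'
python3 -m handwheel '[[1,[-3,-2.3,0],[0,0,0]],[1,[-3,-2.3,0],[0,0,0]],[1,[-3,-2.3,0],[0,0,0]],[1,[-3,-2.3,0],[0,0,0]],[1,[-3,-2.3,0],[0,0,0]]]'
python3 -m handwheel '[[1,[-3,-2.3,0],[0,0,0]],[1,[-3,-2.3,0],[0,0,0]],[1,[-3,-2.3,0],[0,0,0]],[1,[-3,-2.3,0],[0,0,0]],[1,[-3,-2.3,0],[0,0,0]]]'
python3 -m handwheel '[[1,[-3,-2.3,0],[0,0,0]],[1,[-3,-2.3,0],[0,0,0]],[1,[-3,-2.3,0],[0,0,0]],[1,[-3,-2.3,0],[0,0,0]],[1,[0,0,0],[0,0,0]]]'
python3 - <<'E'
from bench import viewer,telemetry
import cv2
import pickle
s=telemetry.sense();im=viewer.read_camera("wrist");cv2.imwrite("pics/w1.png",im[...,::-1]);pickle.dump(s,open("w1.pkl","wb"));print(s['ee_pos'],s['tool_rot'],s['qpos'])
E
```

```text
time_s: 0.65
ee_pos: [0.301, 0.4076, 0.2311]
tool_rot: [[-0.945, 0.327, -0.0], [0.327, 0.945, -0.0], [0.0, -0.0, -1.0]]
wrist_force: [1.5, 0.3, -0.2]
width: 0.0854
finger_force: 0.0
time_s: 1.15
ee_pos: [0.4051, 0.2498, 0.2312]
tool_rot: [[-0.945, 0.328, -0.0], [0.328, 0.945, -0.0], [0.0, -0.0, -1.0]]
wrist_force: [-0.2, 0.5, 0.3]
width: 0.0855
finger_force: 0.0
time_s: 1.65
ee_pos: [0.5092, 0.092, 0.2312]
tool_rot: [[-0.945, 0.328, -0.0], [0.328, 0.945, -0.0], [0.0, -0.0, -1.0]]
wrist_force: [0.2, 0.3, 0.8]
width: 0.0854
finger_force: 0.0
time_s: 2.15
ee_pos: [0.5947, -0.0369, 0.2311]
tool_rot: [[-0.944, 0.331, 0.002], [0.331, 0.944, -0.002], [-0.003, -0.001, -1.0]]
wrist_force: [-0.9, 0.4, 0.3]
width: 0.0852
finger_force: 0.0
[ 0.59471061 -0.03686948  0.23105507] [[-0.94367532  0.33086628  0.00209716]
 [ 0.33086224  0.94367683 -0.00205668]
 [-0.00265952 -0.00124697 -0.99999569]] [-10.1279274   20.16034606  87.19079183  -0.09947239  72.50987913
 -80.77686276]
```

View pics/w1.png

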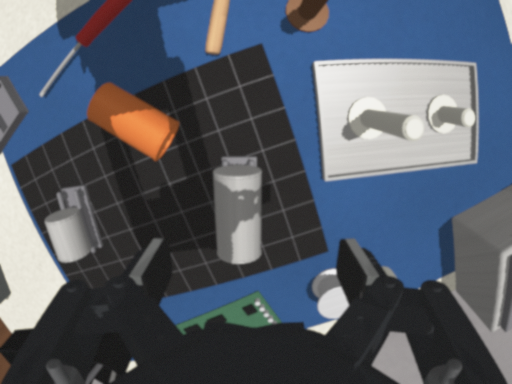

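The wrist view shows the beaker upright in the picture, columns 214–263 and rows 163–262, with its closed end at the top. The post top is at (414,126). I check the model by projecting it into this picture.

```bash
cat >> h.py <<'E'
def wproj(s,P):
    c=viewer.calibration("wrist");H=np.array(c['hand_eye'])
    t=(np.atleast_2d(P)-s['ee_pos'])@s['tool_rot'];p=(t-H[:3,3])@H[:3,:3]
    q=np.c_[p[:,0],-p[:,1],-p[:,2]];r=np.hypot(q[:,0],q[:,1]);th=np.arctan2(r,q[:,2])
    return np.c_[c['cx']+c['fx']*th*q[:,0]/r,c['cy']+c['fy']*th*q[:,1]/r]
def watz(s,u,v,z):
    c=viewer.calibration("wrist");H=np.array(c['hand_eye'])
    x,y=(u-c['cx'])/c['fx'],(v-c['cy'])/c['fy'];th=np.hypot(x,y)
    d=np.array([x/th*np.sin(th),-y/th*np.sin(th),-np.cos(th)])
    o=s['ee_pos']+s['tool_rot']@H[:3,3];d=s['tool_rot']@H[:3,:3]@d
    return o+d*(z-o[2])/d[2]
def rings(C,d,L=.105):
    d=np.array(d)/np.linalg.norm(d);h=np.cross([0,0,1],d);k=np.cross(d,h);a=np.linspace(0,2*np.pi,41)
    r=.027*(np.outer(np.cos(a),h)+np.outer(np.sin(a),k))
    return [C+r,C+d*L+r]
E
python3 - <<'E'
from h import *
import pickle,cv2
s=pickle.load(open("w1.pkl","rb"))
print("post",watz(s,414,126,.129))
a,b=watz(s,238.8,185,.05),watz(s,239.5,250,.05);print(a,b,(b-a)/np.linalg.norm(b-a))
C=np.array([.588,-.0562,.05]);d=(b-a)/np.linalg.norm(b-a)
C=a+d*((C-a)@d)   # move onto wrist axis
print("C",C)
im=cv2.imread("pics/w1.png");S=4
z=cv2.resize(im[140:280,180:300],None,fx=S,fy=S,interpolation=cv2.INTER_CUBIC)
for r in rings(C,d):
    cv2.polylines(z,[np.int32((wproj(s,r)-[180,140]+.5)*S)],True,(0,255,0),1)
s2=cv2.imread("pics/scene0.png");z2=cv2.resize(s2[215:290,235:305],None,fx=4,fy=4,interpolation=cv2.INTER_CUBIC)
for r in rings(C,d):
    cv2.polylines(z2,[np.int32((np.array([proj("scene",p) for p in r])-[235,215]+.5)*4)],True,(0,255,0),1)
z2=cv2.copyMakeBorder(z2,0,z.shape[0]-z2.shape[0],0,0,cv2.BORDER_CONSTANT)
cv2.imwrite("pics/w1z.png",np.hstack([z,z2]))
E
```

```text
post [0.58780833 0.11898755 0.129     ]
[ 0.60948464 -0.05983393  0.05      ] [ 0.6883284  -0.08815459  0.05      ] [ 9.41127174e-01 -3.38052722e-01 -6.62614996e-16]
C [ 0.58929912 -0.05258329  0.05      ]
```

View pics/w1z.png

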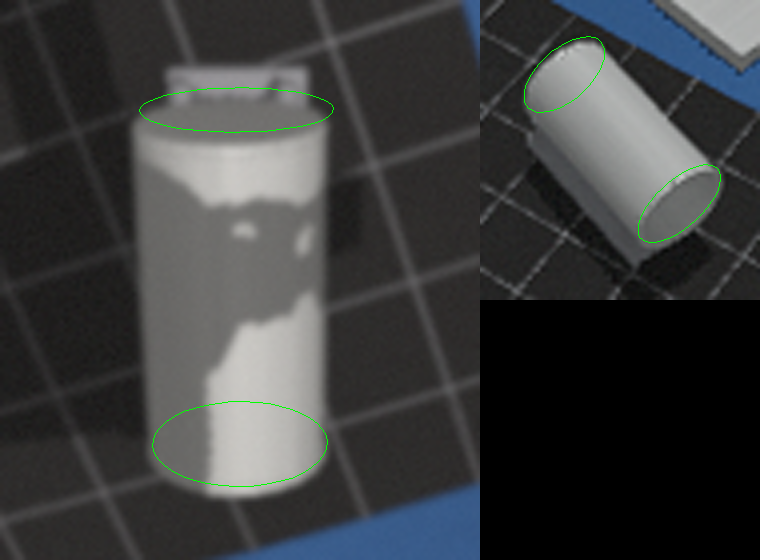

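```bash
python3 -m handwheel '[[1,[1.9,-1.6,0],[0,0,0]],[1,[0,0,0],[0,-0.14,0]],[1,[0,0,0],[0,-0.14,0]],[1,[0,0,0],[0,-0.14,0]],[1,[0,0,0],[0,-0.14,0]]]'
python3 -m handwheel '[[1,[0,0,0],[0,-0.14,0]],[1,[0,0,0],[0,-0.085,0]],[1,[0,0,0],[0,0,0]],[1,[0,0,0],[0,0,0]],[1,[0,0,0],[0,0,0]]]'
cat > go.py <<'E'
from h import *
import sys
def rel(T):
    s=telemetry.sense();print("ee",s['ee_pos'].round(4),"cm",(s['tool_rot'].T@(np.array(T)-s['ee_pos'])*100).round(2))
E
python3 - <<'E'
from go import *
s=telemetry.sense();print(s['qpos'].round(1),s['tool_rot'].round(3))
d=np.array([.941,-.338,0]);d/=np.linalg.norm(d);C=np.array([.591,-.053,.05]);z=s['tool_rot'][:,2]
T=C+.026*d+.024*z;print(T);rel(T-.09*z);rel(T)
print("y err",s['tool_rot'][:,1]@d)
E
```

```text
time_s: 2.7
ee_pos: [0.5678, -0.0402, 0.2323]
tool_rot: [[-0.798, 0.326, 0.508], [0.276, 0.945, -0.173], [-0.536, 0.002, -0.844]]
wrist_force: [0.3, -2.8, -0.1]
width: 0.0856
finger_force: 0.0
time_s: 3.2
ee_pos: [0.5697, -0.053, 0.2326]
tool_rot: [[-0.724, 0.349, 0.596], [0.256, 0.937, -0.238], [-0.641, -0.02, -0.767]]
wrist_force: [-0.1, 0.4, -0.3]
width: 0.0856
finger_force: 0.0
[ -5.5   6.6 121.4 -38.5  16.8 -41.8] [[-0.724  0.349  0.596]
 [ 0.256  0.937 -0.238]
 [-0.641 -0.02  -0.767]]
[ 0.62976305 -0.0675081   0.03158846]
ee [ 0.5697 -0.053   0.2326] cm [ 8.17  1.14 10.34]
ee [ 0.5697 -0.053   0.2326] cm [ 8.17  1.14 19.34]
y err 0.011791665291776119
```

```bash
python3 -m handwheel '[[1,[2,0.28,2.6],[0,0,0]],[1,[2,0.28,2.6],[0,0,0]],[1,[2,0.28,2.6],[0,0,0]],[1,[2,0.28,2.6],[0,0,0]],[1,[0,0,0],[0,0,0]]]'
python3 - <<'E'
from go import *
from scipy.spatial.transform import Rotation as Ro
s=telemetry.sense();print(s['qpos'].round(1),s['tool_rot'].round(3))
d=np.array([.941,-.338,0]);d/=np.linalg.norm(d);C=np.array([.591,-.053,.05]);k=np.array([0,0,1])
z=(d-k)/2**.5;y=np.cross(k,d);R=np.c_[np.cross(y,z),y,z]
T=C+.026*d+.024*z;print(T);rel(T-.09*z);rel(T)
print("rotvec",Ro.from_matrix(s['tool_rot'].T@R).as_rotvec())
E
```

```text
time_s: 3.7
ee_pos: [0.5857, -0.0513, 0.1492]
tool_rot: [[-0.764, 0.348, 0.543], [0.273, 0.937, -0.217], [-0.584, -0.018, -0.811]]
wrist_force: [-0.2, 0.1, -0.5]
width: 0.0855
finger_force: 0.0
[ -5.9  16.8 121.9 -54.9  11.3 -24.3] [[-0.764  0.348  0.543]
 [ 0.273  0.937 -0.217]
 [-0.584 -0.018 -0.811]]
[ 0.63144086 -0.06752605  0.03302944]
ee [ 0.5857 -0.0513  0.1492] cm [4.3  0.09 3.38]
ee [ 0.5857 -0.0513  0.1492] cm [ 2.86  0.28 12.26]
rotvec [-0.02054241 -0.16116157  0.00332504]
```

Wrist limits block the direct tilt. I'll fit the arm's kinematics from the poses so far to find a feasible wrist branch.

```bash
cat > kin.py <<'E'
import numpy as np,pickle
from scipy.optimize import least_squares
from scipy.spatial.transform import Rotation as Ro
def E(ax,q): return Ro.from_euler(ax,q,degrees=True).as_matrix()
lo=np.array([-170.27,-57.76,12.27,-55.21,11.17,-170.74]);hi=np.array([170.27,135,136.19,235.2,155.16,170.74])
R0=E('z',180)
def fk(q,p):
    a1,e,h,L2,o3,L3,L6=p
    R1=E('z',q[0]);R2=R1@E('y',q[1]);R3=R2@E('y',q[2]);R4=R3@E('z',q[3]);R5=R4@E('y',q[4]);R6=R5@E('z',q[5])
    return R1@[a1,e,h]+R2@[0,0,L2]+R3@[o3,0,L3]+R5@[0,0,L6],R6
E
python3 - <<'E'
from kin import *
from bench import telemetry
s=telemetry.sense();w=pickle.load(open("w1.pkl","rb"))
D=[([64.28,20.6,86.6,0,72.909,-6.595],[.19628,.56626,.23042],None),(w['qpos'],w['ee_pos'],w['tool_rot']),
([-5.5,6.6,121.4,-38.5,16.8,-41.8],[.5697,-.053,.2326],np.array([[-.724,.349,.596],[.256,.937,-.238],[-.641,-.02,-.767]])),(s['qpos'],s['ee_pos'],s['tool_rot'])]
for q,p,R in D[1:]: print((fk(q,np.zeros(7))[1].T@R).round(3).tolist())
f=lambda p:np.concatenate([fk(q,p)[0]-x for q,x,_ in D]+[.02*(p-[0,.0,.4,.4,0,.4,.3])])
r=least_squares(f,[0,0,.4,.4,0,.4,.3]);print(r.x.round(4),(f(r.x)[:12]*1000).round(1))
np.save("p.npy",r.x)
E
```

```text
[[0.0, -1.0, -0.0], [1.0, 0.0, -0.0], [0.0, -0.0, 1.0]]
[[0.001, -1.0, -0.0], [1.0, 0.001, -0.001], [0.0, -0.0, 1.0]]
[[-0.0, -1.0, -0.0], [1.0, -0.0, 0.0], [-0.0, -0.0, 1.0]]
[0.0041 0.0687 0.2707 0.6041 0.1123 0.4318 0.3707] [ 0.1 -0.2  0.1 -0.1 -0.2  0.1  0.5  0.1 -0.6 -0.3  0.2  0.5]
```

```bash
cat >> kin.py <<'E'
R0=E('z',90)
def ik(T,R,seeds):
    p=np.load("p.npy");out=[]
    def f(q):
        x,M=fk(q,p);return np.concatenate([(x-T)*10,Ro.from_matrix(R.T@M@R0).as_rotvec()])
    for q0 in seeds:
        r=least_squares(f,np.clip(q0,lo+1,hi-1),bounds=(lo,hi),x_scale=30)
        if np.abs(r.fun).max()<2e-3 and not any(np.abs(r.x-o).max()<1 for o in out): out.append(r.x)
    return out
k=np.array([0,0,1.])
def graspR(d,th,flip):
    t=np.deg2rad(th);z=np.sin(t)*d-np.cos(t)*k;y=np.cross(k,d)*(-1 if flip else 1);return np.c_[np.cross(y,z),y,z]
seeds=[[0,15,110,a,b,c] for a in(-30,60,150,200) for b in(20,70) for c in(-120,0,120)]
d=np.array([.941,-.338,0]);d/=np.linalg.norm(d);C=np.array([.591,-.053,.05]);PT=np.array([.589,.1195,.129])
E
python3 - <<'E'
from kin import *
for flip in(0,1):
  for th in(0,20,30,45,55):
    R=graspR(d,th,flip);z=R[:,2];T=C+.026*d+.024*z
    for q in ik(T,R,seeds):print("G",flip,th,q.round(0),"margin",np.minimum(q-lo,hi-q).min().round(0))
    if th not in(30,45):continue
    b=R.T@d   # beaker axis in tool
    off=R.T@(T-C) 
    for psi in range(0,360,45):
        # mouth-down with yaw
        h=E('z',psi)@np.array([1.,0,0]);Rb0=np.c_[d,np.cross(k,d),k];Rb=np.c_[-k,np.cross(h,-k),h]
        M=Rb@Rb0.T@R
        S=ik(PT+[0,0,.1]+M@off,M,seeds);S0=ik(PT+[0,0,.004]+M@off,M,seeds)
        print("  P",psi,[q.round(0).astype(int).tolist() for q in S],"|low",[q.round(0).astype(int).tolist() for q in S0])
E
```

```text
G 0 0 [-12.  36.  94.   0.  50. -82.] margin 39.0
G 0 20 [-10.  32. 110. -10.  19. -71.] margin 7.0
  P 0 [[3, 57, 49, 4, 134, -86]] |low [[3, 62, 50, 4, 127, -86]]
  P 45 [[18, 54, 55, -28, 124, -121]] |low [[18, 60, 56, -26, 118, -117]]
  P 90 [[30, 44, 80, -49, 95, -137]] |low [[30, 51, 81, -49, 89, -130]]
  P 135 [] |low []
  P 180 [[10, 25, 134, 193, 40, -95]] |low []
  P 225 [[-24, 27, 125, 93, 54, -57]] |low [[-24, 41, 127, 104, 56, -76]]
  P 270 [[-23, 37, 95, 53, 85, -47]] |low [[-23, 46, 97, 54, 79, -55]]
  P 315 [[-11, 49, 66, 32, 116, -56]] |low [[-11, 56, 67, 30, 109, -61]]
G 0 45 [ -7.  39. 127. 197.  31.  84.] margin 9.0
  P 0 [[3, 48, 57, 3, 119, -86]] |low [[3, 54, 60, 3, 111, -87]]
  P 45 [[16, 46, 62, -21, 112, -119]] |low [[16, 52, 65, -21, 104, -116]]
  P 90 [[26, 37, 82, -40, 86, -142]] |low [[26, 44, 85, -40, 79, -136]]
  P 135 [] |low []
  P 180 [] |low [[8, 30, 129, 195, 24, -97]]
  P 225 [[-17, 19, 118, 69, 42, -26]] |low [[-17, 31, 122, 88, 39, -50]]
  P 270 [[-19, 31, 95, 43, 77, -38]] |low [[-19, 39, 98, 46, 69, -46]]
  P 315 [[-9, 42, 71, 25, 105, -56]] 
[... 543 characters left out ...]
, 53, 85, 133]] |low [[-23, 46, 97, 54, 79, 125]]
  P 315 [[-11, 49, 66, 32, 116, 124]] |low [[-11, 56, 67, 30, 109, 119]]
G 1 45 [ -7.  39. 127. 197.  31. -96.] margin 9.0
  P 0 [[3, 48, 57, 3, 119, 94]] |low [[3, 54, 60, 3, 111, 93]]
  P 45 [[16, 46, 62, -21, 112, 61]] |low [[16, 52, 65, -21, 104, 64]]
  P 90 [[26, 37, 82, -40, 86, 38]] |low [[26, 44, 85, -40, 79, 44]]
  P 135 [] |low []
  P 180 [] |low [[8, 30, 129, 195, 24, 83]]
  P 225 [[-17, 19, 118, 69, 42, 154]] |low [[-17, 31, 122, 88, 39, 130]]
  P 270 [[-19, 31, 95, 43, 77, 142]] |low [[-19, 39, 98, 46, 69, 134]]
  P 315 [[-9, 42, 71, 25, 105, 124]] |low [[-9, 48, 74, 25, 97, 120]]
G 1 55 [ -6.  47. 132. 194.  54. -90.] margin 4.0
```

Run:
```python
from kin import *
from h import atz
from scipy.spatial.transform import Slerp
print("bottle",atz("scene",385,262,0),"mug",atz("scene",361,284,0),"box near corner",atz("scene",395,205,0))
th=20;R=graspR(d,th,0);off=R.T@(C+.026*d+.024*R[:,2]-C);Tg=C+R@off
q=np.array([-10,32,110,-10,19,-71.])
for nm,dz in(("pre",.10),("g",0),("lift",.15),("lift",.21)):
    s=ik(Tg+[0,0,dz],R,[q]);print(nm,dz,[x.round(0) for x in s])
q0=s[0] if s else q
for psi in(340,315,290,270):
    h=E('z',psi)@np.array([1.,0,0]);Rb=np.c_[-k,np.cross(h,-k),h];M=Rb@np.c_[d,np.cross(k,d),k].T@R
    rv=Ro.from_matrix(R.T@M).as_rotvec();print(psi,rv.round(3),"ztool",M[:,2].round(2))
    q=q0;A=Tg+[0,0,.21];B=PT+[0,0,.13]+M@off
    for u in(.15,.3,.45,.6,.8,1):
        P=A+u*(B-A)*np.array([1,1,1]);S=ik(P,R@Ro.from_rotvec(rv*u).as_matrix(),[q]);print("  ",u,P.round(3),[x.round(0).tolist() for x in S])
        if S:q=S[0]
    S=ik(PT+[0,0,.004]+M@off,M,[q]);print("  low",[x.round(0).tolist() for x in S],(PT+[0,0,.004]+M@off).round(3))
```

```text
bottle [0.84729558 0.07872987 0.        ] mug [ 0.83009311 -0.00327185  0.        ] box near corner [7.93922850e-01 2.48883809e-01 1.11022302e-16]
pre 0.1 [array([-10.,  22., 106.,  -6.,  32., -76.])]
g 0 [array([-10.,  32., 110., -10.,  19., -71.])]
lift 0.15 [array([-10.,  18., 103.,  -5.,  39., -77.])]
lift 0.21 [array([-10.,  14.,  99.,  -4.,  47., -78.])]
340 [-0.002  1.571  0.004] ztool [-0.88  0.32 -0.34]
   0.15 [ 0.615 -0.036  0.236] [[-9.0, 18.0, 89.0, -1.0, 66.0, -79.0]]
   0.3 [ 0.607 -0.007  0.234] [[-8.0, 25.0, 80.0, 1.0, 82.0, -79.0]]
   0.45 [0.598 0.022 0.232] [[-7.0, 32.0, 71.0, 4.0, 97.0, -78.0]]
   0.6 [0.59  0.051 0.23 ] [[-7.0, 39.0, 63.0, 8.0, 111.0, -76.0]]
   0.8 [0.579 0.089 0.227] [[-5.0, 49.0, 55.0, 14.0, 126.0, -72.0]]
   1 [0.568 0.127 0.225] [[-4.0, 58.0, 50.0, 23.0, 139.0, -66.0]]
  low [[-4.0, 66.0, 50.0, 20.0, 131.0, -71.0]] [0.568 0.127 0.099]
315 [-0.206  1.543  0.443] ztool [-0.66  0.66 -0.34]
   0.15 [ 0.616 -0.035  0.236] [[-10.0, 18.0, 90.0, 1.0, 65.0, -77.0]]
   0.3 [ 0.608 -0.005  0.234] [[-11.0, 24.0, 82.0, 6.0, 80.0, -75.0]]
   0.45 [0.601 
[... 695 characters left out ...]
39.0, 76.0, 37.0, 103.0, -55.0]]
   1 [0.581 0.141 0.225] [[-20.0, 46.0, 80.0, 49.0, 107.0, -49.0]]
  low [[-20.0, 55.0, 80.0, 47.0, 100.0, -57.0]] [0.581 0.141 0.099]
270 [-0.569  1.353  1.22 ] ztool [ 0.    0.94 -0.34]
   0.15 [ 0.618 -0.034  0.236] [[-12.0, 17.0, 92.0, 5.0, 61.0, -75.0]]
   0.3 [ 0.613 -0.003  0.234] [[-15.0, 21.0, 87.0, 14.0, 73.0, -71.0]]
   0.45 [0.608 0.028 0.232] [[-18.0, 25.0, 85.0, 23.0, 81.0, -65.0]]
   0.6 [0.603 0.059 0.23 ] [[-20.0, 29.0, 84.0, 32.0, 87.0, -60.0]]
   0.8 [0.596 0.101 0.227] [[-24.0, 34.0, 88.0, 45.0, 91.0, -54.0]]
   1 [0.589 0.142 0.225] [[-26.0, 40.0, 95.0, 58.0, 93.0, -50.0]]
  low [[-26.0, 51.0, 95.0, 58.0, 86.0, -60.0]] [0.589 0.142 0.099]
```

```bash
python3 -m handwheel '[[1,[0,0,0],[0,0.1,0]],[1,[0,0,0],[0,0.1,0]],[1,[0,0,0],[0,0.08,0]],[1,[0,0,0],[0,0,0]],[1,[0,0,0],[0,0,0]]]'
cat > st.py <<'E'
from kin import *
from go import rel
from bench import telemetry
s=telemetry.sense();print(s['qpos'].round(1))
R=graspR(d,20,0);Tg=C+.026*d+.024*R[:,2]
print("rotvec",Ro.from_matrix(s['tool_rot'].T@R).as_rotvec().round(4));rel(Tg+[0,0,.08]);rel(Tg)
E
python3 st.py
```

```text
time_s: 4.2
ee_pos: [0.5853, -0.0632, 0.1526]
tool_rot: [[-0.839, 0.367, 0.403], [0.311, 0.929, -0.198], [-0.447, -0.041, -0.894]]
wrist_force: [-0.9, 0.6, -0.3]
width: 0.0859
finger_force: 0.0
[ -7.7  16.5 114.1 -19.5  25.3 -60.9]
rotvec [-0.0499  0.114  -0.0124]
ee [ 0.5853 -0.0632  0.1526] cm [-1.2   1.45  5.58]
ee [ 0.5853 -0.0632  0.1526] cm [ 2.37  1.78 12.73]
```

```bash
python3 -m handwheel '[[1,[0,0,0],[-0.05,0.114,-0.012]],[1,[0,0,0],[0,0,0]],[1,[-1,1.4,0],[0,0,0]],[1,[0,0,2.5],[0,0,0]],[1,[0,0,0],[0,0,0]]]'
python3 st.py
python3 - <<'E'
from h import *
import pickle,cv2
from kin import C,d
s=telemetry.sense();im=viewer.read_camera("wrist")[...,::-1].copy();cv2.imwrite("pics/w2r.png",im);pickle.dump(s,open("w2.pkl","wb"))
for r in rings(C,d): cv2.polylines(im,[np.int32(wproj(s,r)*8)],True,(0,255,0),1,cv2.LINE_AA,3)
cv2.imwrite("pics/w2.png",im)
E
```

```text
time_s: 4.7
ee_pos: [0.604, -0.0584, 0.1284]
tool_rot: [[-0.876, 0.349, 0.332], [0.319, 0.937, -0.141], [-0.36, -0.018, -0.933]]
wrist_force: [-1.4, -0.9, -0.4]
width: 0.0852
finger_force: 0.0
[ -8.9  20.4 109.2 -10.1  30.2 -70.9]
rotvec [-0.0208  0.0194 -0.0045]
ee [ 0.604  -0.0584  0.1284] cm [-1.12  0.13  2.68]
ee [ 0.604  -0.0584  0.1284] cm [ 1.76  0.28 10.14]
```

View pics/w2.png

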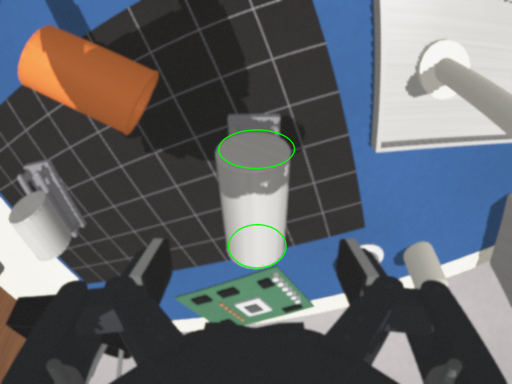

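The model outline lies on the beaker (closed end at (256,150), mouth at (257,246)) within about a pixel. Descending to grasp.

```bash
python3 -m handwheel '[[1,[-0.9,0.2,2.4],[-0.02,0.02,0]],[1,[0.6,0.1,2],[0,0,0]],[1,[0.6,0,2],[0,0,0]],[1,[0.6,0,1.6],[0,0,0]],[1,[0,0,0],[0,0,0]]]'
python3 st.py
```

```text
time_s: 5.25
ee_pos: [0.6219, -0.0619, 0.0508]
tool_rot: [[-0.884, 0.341, 0.319], [0.322, 0.94, -0.114], [-0.339, 0.002, -0.941]]
wrist_force: [-1.0, 0.2, 1.1]
width: 0.0858
finger_force: 0.0
[-10.1  29.  109.6  -8.7  22.1 -72.6]
rotvec [ 0.0004 -0.0035 -0.004 ]
ee [ 0.6219 -0.0619  0.0508] cm [-2.12 -0.2  -5.26]
ee [ 0.6219 -0.0619  0.0508] cm [ 0.59 -0.21  2.27]
```

```bash
python3 -m handwheel '[[1,[0.3,-0.2,1.2],[0,0,0]],[1,[0.3,0,1.1],[0,0,0]],[1,[0,0,0],[0,0,0]],[0,[0,0,0],[0,0,0]],[0,[0,0,0],[0,0,0]]]'
python3 -m handwheel '[[0,[0,0,0],[0,0,0]],[0,[0,0,0],[0,0,0]],[0,[0,0,0],[0,0,0]],[0,[0,0,0],[0,0,0]],[0,[0,0,0],[0,0,0]]]'
python3 st.py
```

```text
time_s: 5.75
ee_pos: [0.6264, -0.0651, 0.0296]
tool_rot: [[-0.883, 0.341, 0.324], [0.321, 0.94, -0.114], [-0.343, 0.003, -0.939]]
wrist_force: [-9.0, -17.2, 10.5]
width: 0.0588
finger_force: 9.5
time_s: 6.25
ee_pos: [0.6254, -0.0668, 0.0304]
tool_rot: [[-0.883, 0.341, 0.322], [0.321, 0.94, -0.116], [-0.343, 0.001, -0.939]]
wrist_force: [-7.6, -12.7, 9.4]
width: 0.0531
finger_force: 60.6
[-10.5  31.3 110.   -9.7  19.2 -71.9]
rotvec [-0.0002  0.0007 -0.0038]
ee [ 0.6254 -0.0668  0.0304] cm [-2.38  0.15 -7.34]
ee [ 0.6254 -0.0668  0.0304] cm [0.37 0.14 0.18]
```

```bash
python3 -m handwheel '[[0,[-0.35,0,-0.95],[0,0,0]],[0,[-0.7,0,-1.9],[0,0,0]],[0,[-1.2,0,-3.3],[0,0,0]],[0,[-1.2,0,-3.3],[0,0,0]],[0,[-1.2,0,-3.3],[0,0,0]]]'
python3 -m handwheel '[[0,[-1.2,0,-3.3],[0,0,0]],[0,[-1.2,0,-3.3],[0,0,0]],[0,[-0.7,0,-1.9],[0,0,0]],[0,[0,0,0],[0,0,0]],[0,[0,0,0],[0,0,0]]]'
python3 - <<'E'
from kin import *
from bench import telemetry
R=graspR(d,20,0);psi=300
h=E('z',psi)@np.array([1.,0,0]);Rb=np.c_[-k,np.cross(h,-k),h];M=Rb@np.c_[d,np.cross(k,d),k].T@R
s=telemetry.sense();print(Ro.from_matrix(s['tool_rot'].T@M).as_rotvec().round(3),s['finger_force'],s['qpos'].round(0))
np.save("M.npy",M)
from bench import viewer;import cv2
cv2.imwrite("pics/w3.png",viewer.read_camera("wrist")[...,::-1])
E
```

```text
time_s: 6.75
ee_pos: [0.6257, -0.0648, 0.1666]
tool_rot: [[-0.883, 0.341, 0.323], [0.321, 0.94, -0.113], [-0.343, 0.004, -0.939]]
wrist_force: [1.3, -0.4, -2.0]
width: 0.0532
finger_force: 63.4
time_s: 7.25
ee_pos: [0.6254, -0.0652, 0.2552]
tool_rot: [[-0.883, 0.341, 0.323], [0.321, 0.94, -0.114], [-0.343, 0.004, -0.939]]
wrist_force: [0.2, 0.0, -1.4]
width: 0.053
finger_force: 63.4
[-0.323  1.5    0.703] 63.39169878512621 [-10.  13.  98.  -4.  50. -78.]
```

View pics/w3.png

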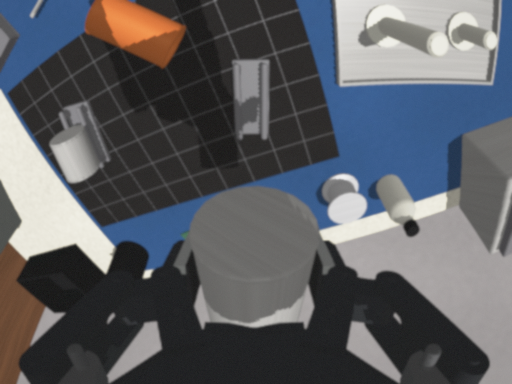

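The beaker is held between the pads, with its closed face centred at about (254,242), and the cradle is empty at (252,98). The cup is still in place at (75,153). Turning now.

```bash
python3 -m handwheel '[[0,[0,0,0],[-0.027,0.125,0.0586]],[0,[0,0,0],[-0.027,0.125,0.0586]],[0,[0,0,0],[-0.027,0.125,0.0586]],[0,[0,0,0],[-0.027,0.125,0.0586]],[0,[0,0,0],[-0.027,0.125,0.0586]]]'
python3 -m handwheel '[[0,[0,0,0],[-0.027,0.125,0.0586]],[0,[0,0,0],[-0.027,0.125,0.0586]],[0,[0,0,0],[-0.027,0.125,0.0586]],[0,[0,0,0],[-0.027,0.125,0.0586]],[0,[0,0,0],[-0.027,0.125,0.0586]]]'
python3 -m handwheel '[[0,[0,0,0],[-0.027,0.125,0.0586]],[0,[0,0,0],[-0.027,0.125,0.0586]],[0,[0,0,0],[0,0,0]],[0,[0,0,0],[0,0,0]],[0,[0,0,0],[0,0,0]]]'
cat > pl.py <<'E'
from kin import *
from go import rel
from bench import telemetry
s=telemetry.sense();M=np.load("M.npy");R=graspR(d,20,0)
off=np.array([.3,0,0])  # placeholder
bx=R.T@d; # beaker axis in tool
# TCP relative to C at grasp, tool axes, from measured grasp pose
off=R.T@(np.array([.6254,-.0668,.0304])-C);off[1]=0
now=s['ee_pos']-s['tool_rot']@off
print("off",off.round(4),"beaker origin",now.round(4),"axis",(s['tool_rot']@bx).round(3),"q",s['qpos'].round(0),"t",s['time_s'])
print("rot left",Ro.from_matrix(s['tool_rot'].T@M).as_rotvec().round(3))
print("shift cm to 13cm above post:",(s['tool_rot'].T@(PT+[0,0,.13]-now)*100).round(2),"world",((PT-now)*100).round(2),"up",s['tool_rot'][2].round(3))
E
python3 pl.py
```

```text
time_s: 7.8
ee_pos: [0.6257, -0.0653, 0.2539]
tool_rot: [[-0.792, 0.588, -0.163], [0.531, 0.796, 0.29], [0.301, 0.143, -0.943]]
wrist_force: [0.1, -0.3, -2.3]
width: 0.0534
finger_force: 63.4
time_s: 8.3
ee_pos: [0.6261, -0.0657, 0.253]
tool_rot: [[-0.379, 0.81, -0.447], [0.42, 0.581, 0.697], [0.825, 0.077, -0.56]]
wrist_force: [-0.1, 1.4, -1.9]
width: 0.053
finger_force: 63.4
time_s: 8.8
ee_pos: [0.6263, -0.065, 0.2559]
tool_rot: [[-0.175, 0.866, -0.469], [0.298, 0.501, 0.813], [0.938, 0.002, -0.346]]
wrist_force: [0.8, 0.6, -1.2]
width: 0.0529
finger_force: 63.5
off [-0.0281  0.      0.0311] beaker origin [ 0.6359 -0.0819  0.293 ] axis [ 0.004 -0.002 -1.   ] q [-29.  55.  53.  40. 132. -49.] t 8.8
rot left [-0.     0.004  0.002]
shift cm to 13cm above post: [ 3.63  6.02 19.74] world [ -4.69  20.14 -16.4 ] up [ 0.938  0.002 -0.346]
```

```bash
python3 -m handwheel '[[0,[0.6,1,3.3],[0,0,0]],[0,[0.6,1,3.3],[0,0,0]],[0,[0.6,1,3.3],[0,0,0]],[0,[0.6,1,3.3],[0,0,0]],[0,[0.6,1,3.3],[0,0,0]]]'
python3 -m handwheel '[[0,[0.6,1,3.2],[0,0,0]],[0,[0,0,0],[0,0,0]],[0,[0,0,0],[0,0,0]],[0,[0,0,0],[0,0,0]],[0,[0,0,0],[0,0,0]]]'
python3 pl.py
python3 - <<'E'
from h import *
from kin import R0,graspR,d,C,PT
import cv2
cr={}
s=telemetry.sense();R=graspR(d,20,0)
off=R.T@(np.array([.6254,-.0668,.0304])-C);off[1]=0
o=s['ee_pos']-s['tool_rot']@off;ax=s['tool_rot']@(R.T@d)
h=np.array([1.,0,0]);h-=ax*(h@ax);h/=np.linalg.norm(h);g=np.cross(ax,h);t=np.linspace(0,6.283,41)
rg=.027*(np.outer(np.cos(t),h)+np.outer(np.sin(t),g))
pc=.012*np.c_[np.cos(t),np.sin(t),0*t]
L=[]
for n in("scene","side"):
    im=viewer.read_camera(n)[...,::-1].copy();cv2.imwrite(f"pics/{n}4.png",im)
    u,v=np.int32(proj(n,PT+[0,0,.03]));S=4
    x0,y0=u-50,v-75
    z=cv2.resize(im[y0:y0+140,x0:x0+100],None,fx=S,fy=S,interpolation=cv2.INTER_CUBIC)
    for q,c in((o+rg,(0,255,0)),(o+.105*ax+rg,(0,255,0)),(PT+pc,(0,0,255)),(PT-[0,0,.125]+pc,(0,0,255))):
        cv2.polylines(z,[np.int32((np.array([proj(n,p) for p in q])-[x0,y0]+.5)*S)],True,c,1)
    L.append(z);print(n,x0,y0)
cv2.imwrite("pics/p4.png",np.hstack(L))
E
```

```text
time_s: 9.3
ee_pos: [0.5866, 0.1046, 0.2288]
tool_rot: [[-0.178, 0.865, -0.469], [0.299, 0.501, 0.812], [0.938, 0.004, -0.348]]
wrist_force: [0.1, -0.6, -2.0]
width: 0.0529
finger_force: 63.5
time_s: 9.8
ee_pos: [0.58, 0.1346, 0.2224]
tool_rot: [[-0.174, 0.866, -0.468], [0.297, 0.499, 0.814], [0.939, 0.002, -0.344]]
wrist_force: [-0.1, -0.0, -2.5]
width: 0.0527
finger_force: 63.7
off [-0.0281  0.      0.0311] beaker origin [0.5897 0.1177 0.2595] axis [ 0.003 -0.001 -1.   ] q [-18.  48.  73.  44. 114. -51.] t 9.8
rot left [0.002 0.002 0.002]
shift cm to 13cm above post: [0.02 0.03 0.2 ] world [ -0.07   0.18 -13.05] up [ 0.939  0.002 -0.344]
scene 249 78
side 168 139
```

View pics/p4.png

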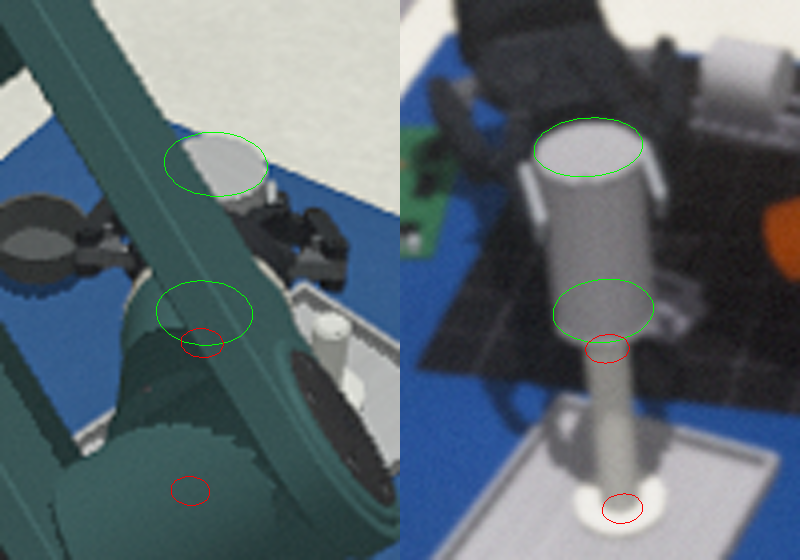

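The side view confirms the model: the can's outline matches, and the post is centred under the mouth, with the post axis near x=607 in the crop. Lowering slowly.

```bash
python3 -m handwheel '[[0,[-1.5,0,0.75],[0,0,0]],[0,[-1.5,0,0.55],[0,0,0]],[0,[-1.5,0,0.55],[0,0,0]],[0,[-1.5,0,0.55],[0,0,0]],[0,[0,0,0],[0,0,0]]]'
python3 -m handwheel '[[0,[-1.4,0,0.5],[0,0,0]],[0,[-1.4,0,0.5],[0,0,0]],[0,[-1,0,0.37],[0,0,0]],[0,[0,0,0],[0,0,0]],[0,[0,0,0],[0,0,0]]]'
python3 pl.py
```

```text
time_s: 10.4
ee_pos: [0.5772, 0.1375, 0.1541]
tool_rot: [[-0.167, 0.866, -0.471], [0.296, 0.5, 0.814], [0.941, -0.004, -0.339]]
wrist_force: [-0.3, 0.1, -2.3]
width: 0.0527
finger_force: 63.7
time_s: 10.9
ee_pos: [0.5783, 0.1372, 0.1168]
tool_rot: [[-0.171, 0.866, -0.47], [0.296, 0.5, 0.814], [0.94, 0.0, -0.341]]
wrist_force: [-0.3, 0.2, -1.3]
width: 0.053
finger_force: 63.7
off [-0.0281  0.      0.0311] beaker origin [0.5881 0.1202 0.1538] axis [-0.     0.001 -1.   ] q [-18.  56.  74.  42. 108. -57.] t 10.9
rot left [ 0.    -0.001  0.   ]
shift cm to 13cm above post: [ 9.85  0.04 -3.69] world [ 0.09 -0.07 -2.48] up [ 0.94   0.    -0.341]
```

```bash
python3 -m handwheel '[[0,[-0.5,0,0.18],[0,0,0]],[0,[-0.5,0,0.18],[0,0,0]],[0,[-0.47,0,0.17],[0,0,0]],[0,[0,0,0],[0,0,0]],[0,[0,0,0],[0,0,0]]]'
python3 -m handwheel '[[0,[-0.1,0,0.035],[0,0,0]],[0,[-0.1,0,0.035],[0,0,0]],[0,[0,0,0],[0,0,0]],[0,[0,0,0],[0,0,0]],[0,[0,0,0],[0,0,0]]]'
python3 pl.py | head -1
```

```text
time_s: 11.4
ee_pos: [0.5784, 0.1372, 0.1012]
tool_rot: [[-0.171, 0.866, -0.47], [0.296, 0.5, 0.814], [0.94, 0.0, -0.342]]
wrist_force: [1.0, 0.2, -1.2]
width: 0.053
finger_force: 63.7
time_s: 11.9
ee_pos: [0.5784, 0.1371, 0.0992]
tool_rot: [[-0.171, 0.866, -0.469], [0.296, 0.5, 0.814], [0.94, 0.0, -0.342]]
wrist_force: [0.8, -0.0, -2.0]
width: 0.053
finger_force: 63.7
off [-0.0281  0.      0.0311] beaker origin [0.5882 0.1201 0.1362] axis [ 0.  0. -1.] q [-18.  57.  74.  42. 107. -58.] t 11.9
```

```bash
python3 -m handwheel '[[0,[-0.07,0,0.025],[0,0,0]],[0,[-0.07,0,0.025],[0,0,0]],[0,[0,0,0],[0,0,0]],[0,[0,0,0],[0,0,0]],[0,[0,0,0],[0,0,0]]]' | grep -E "ee_pos|force"
python3 -m handwheel '[[0,[-0.09,0,0.035],[0,0,0]],[0,[0,0,0],[0,0,0]],[0,[0,0,0],[0,0,0]],[0,[0,0,0],[0,0,0]],[0,[0,0,0],[0,0,0]]]' | grep -E "ee_pos|force"
```

```text
ee_pos: [0.5785, 0.1372, 0.0991]
wrist_force: [0.8, -1.2, 6.4]
finger_force: 64.0
ee_pos: [0.5785, 0.1372, 0.0991]
wrist_force: [0.9, -1.7, 9.6]
finger_force: 64.1
```

Contact: the height stopped falling and the wrist force rose to about 10 N. I relieve that and release.

```bash
python3 -m handwheel '[[0,[0.12,0,-0.045],[0,0,0]],[0,[0,0,0],[0,0,0]],[0,[0,0,0],[0,0,0]],[0.4,[0,0,0],[0,0,0]],[0.6,[0,0,0],[0,0,0]]]' | grep -E "ee_pos|force|width"
python3 -m handwheel '[[0.8,[0,0,0],[0,0,0]],[1,[0,0,0],[0,0,0]],[1,[0,0,0],[0,0,0]],[1,[0,0,0],[0,0,0]],[1,[0,0,0],[0,0,0]]]' | grep -E "ee_pos|force|width"
python3 -m handwheel '[[1,[0,0,-1],[0,0,0]],[1,[0,0,-2],[0,0,0]],[1,[0,0,-3],[0,0,0]],[1,[0,0,-3],[0,0,0]],[1,[0,0,-3],[0,0,0]]]' | grep -E "ee_pos|force|width"
python3 -m handwheel '[[1,[0,0,0],[0,0,0]],[1,[0,0,0],[0,0,0]],[1,[0,0,0],[0,0,0]],[1,[0,0,0],[0,0,0]],[1,[0,0,0],[0,0,0]]]' | grep -E "ee_pos|force|width"
python3 - <<'E'
from bench import viewer
import cv2,numpy as np
a=viewer.read_camera("side")[150:300,130:300,::-1];b=viewer.read_camera("wrist")[...,::-1]
cv2.imwrite("pics/f.png",np.hstack([cv2.resize(a,(408,360)),cv2.resize(b,(384,288)).__class__ and cv2.copyMakeBorder(cv2.resize(b,(384,288)),0,72,0,0,cv2.BORDER_CONSTANT)]))
E
```

```text
ee_pos: [0.5785, 0.1371, 0.0991]
wrist_force: [0.2, -1.0, 6.6]
width: 0.053
finger_force: 64.0
ee_pos: [0.5784, 0.1372, 0.0977]
wrist_force: [0.4, 0.3, 0.1]
width: 0.0853
finger_force: 0.0
ee_pos: [0.6354, 0.0379, 0.1397]
wrist_force: [1.1, -0.4, -0.1]
width: 0.0854
finger_force: 0.0
ee_pos: [0.6342, 0.0403, 0.1388]
wrist_force: [-0.3, -0.0, -0.9]
width: 0.0853
finger_force: 0.0
```

View pics/f.png

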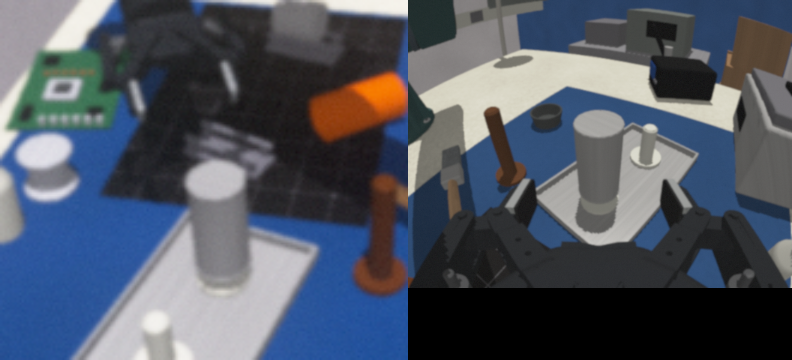

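The beaker hangs upright on the tall post: its top is at (215,180) in the side crop and (599,125) in the wrist crop. The gripper is clear of it, and the cup still lies in its cradle.

```bash
python3 -c "
from bench import manip;print(manip.finish_job())"
```

```text
the job is handed in; nothing more can be done
None
```

The beaker hangs upright, mouth down, on the tall white post with the gripper clear, the short cup was left in its cradle, and the job is handed in (no verdict was returned).

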